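# Hold the blue probe home in the check port

### The job

Lift the blue-banded probe up off its hanger and push it nose down into the well of the grey check port, against the sprung green plunger, until its blue shoulder sits flat and firmly on the brass stop ring. Press firmly but do not ram it; finish while still gripping the probe and holding it down on the ring, because the spring pushes it out if you let go. Leave the yellow-banded probe, the vial rack, the tub and the loose vial where they are.

Things in the scene. Friction and masses are not known exactly. Their poses are not given: they have to be found in the camera images.
- probe: Probe to use, 97 mm tall, about 0.2 kg, round about its z axis (up). Origin: centre of its nose's lower face. Heights from there: steel nose 24 mm in diameter to 34 mm (tapered to 18 over the lowest 4); blue shoulder disc 52 mm in diameter, 34 to 42; black handle 28 mm in diameter, blue bands, 42 to 97. Starts hanging upright by its shoulder in either of the hanger's forks, handle free above.
- shoulder (a point): Point on the blue-banded probe's axis in the lower face of its shoulder disc, 34 mm above the nose's lower face: the face that must land on the brass ring.
- spare: The other probe, same shape and size, with yellow bands and a yellow shoulder. Leave it hanging.
- hanger: Fixed. Origin: centre of the underside of its base (100 x 200 mm). Post and crossbar at its +x side (134 mm high, front at x = 34 mm) carry two forks pointing to -x, centred at y = +60 and -60 mm. Each: two tines 9 mm wide, 30 mm apart, tops 130 mm above the table, upturned ends (138 mm high) at x = -45. A probe's nose hangs between the tines (x about -3), shoulder on them.
- port: Fixed grey check port, a block 120 x 120 x 60 mm with a black strip with small buttons on top along its -x edge. Origin: centre of its underside. A round well goes down its middle.
- mouth (a point): Centre of the well's mouth, level with the top of the brass stop ring, 68 mm above the table.
- stop_ring: Fixed brass ring on top of the port round the well: 62 mm outside, 32 mm inside diameter, 8 mm high (60 to 68 mm above the table). Origin: centre of its underside. It is the hard stop for the probe's shoulder. The well below it is 36 mm in diameter.
- plunger (a joint): Travel of the green plunger (26 mm in diameter, flat top) down the well, in m: 0 at rest, its top 16 mm below the ring's top; about 0.018 when the probe's shoulder is on the ring. Spring: 3 N to start moving, plus 400 N/m: about 10 N at 0.018. The probe's own weight cannot push it in.
- vial_rack: Bystander: blue rack, 70 x 200 mm, with six capped vials, 80 mm high over the caps. Origin: centre of its underside, long side along y.
- tub: Bystander: clear tub with a white lid, 88 mm in diameter, 51 mm high. Origin: centre of its underside.
- vial: Bystander: standing loose vial with a green label, 32 mm in diameter, 70 mm high. Origin: centre of its underside.
Things that resemble listed ones, but are neither listed nor needed, are in the scene too. Of the things like the port, leave any that is pink, red or turquoise; of the rest the larger one is meant.

How it is judged:
By the outcome, as a careful person would: the job done as asked, in the order asked, and still so for the second after the job is handed in, while the arm keeps its last pose, push and grip.
It also fails if it takes over 58 s, if anything falls off the work surface, if the arm or the gripper's body presses on something with over 40 N, if the wrist force passes 120 N, or if a joint passes its speed limit or range.

### The arm

A 7-joint arm with a two-finger parallel gripper is mounted at the origin on the work surface. World frame = base frame: x ahead of the robot, y to its left, z up, the work surface at z = 0. Lengths are in m, angles in rad, forces in N, time in s.
With the tool pointing down it reaches from about 0.425 to 0.95 m from the base axis. Payload 4.7 kg.
Tool frame: the origin (TCP) lies midway between the tips of the shut fingers; the grasp point (between the pads) lies 19 mm behind it; z points along the fingers, y is the direction in which the jaws open and shut (so a half turn about z gives the same grasp; the last joint's range is limited). The gripper opens to 85 mm and grips with 20 to 120 N. Pads are 22 mm wide; open, the fingers measure 114 mm over their backs; the gripper's body (76 mm by 85 mm) begins 54 mm behind the grasp point. The pads swing forward as they close: fully open they stand 13 mm farther back than shut.
Start: joints at [-1.235, 0.469, -0.049, 1.532, 0.024, 1.141, -0.082], TCP at [0.241, 0.631, 0.231] pointing down, gripper open.
Joint ranges: [-2.59, 2.59], [-0.33, 1.99], [-1.39, 1.29], [0.1, 2.45], [-1.04, 4.18], [0.21, 1.99], [-2.66, 2.66]. Speed limits (rad/s): [2.57, 2.57, 3.14, 3.14, 3.14, 3.14, 3.14].

### API

Orientations are given as a 3x3 rotation matrix whose columns are the frame's x, y, z axes.
In Python, from plant import env gives the robot as it stands.
- The arm moves only by the tool step_arm, never from a script. Its argument "series" is a list of rows, each an object of numbers: "tx", "ty", "tz": the shift along the tool's x, y, z in units of 25 cm (1.0 is 25 cm); "rx", "ry", "rz": the turn, a rotation vector about the tool's x, y, z in units of 0.5 rad (1.0 is 0.5 rad). A call has 1 to 5 rows; each row is the pose to reach, as a shift and turn from the pose measured when the call began, along the tool's axes at that moment; what a row does not reach only later rows make up. A row lasts 1/12 s, in which the tool goes at most 41.7 mm and 7.16 degrees, less where a joint would pass 70% of its speed; a pose out of reach is approached as far as the arm can. A call with a number of a shift or a turn outside -1 to 1 is refused whole. A call with a gripper value outside its range is refused whole. "jaw" is the opening, from -1 (shut) to 1 (fully open), so that 0 is half open, set as the call begins (left out, the last holds). The fingers move at their own pace and stop on an object; "grip_force" is the grip in N (left out, the last holds). Time passes only in rows, so rows that repeat a pose let the fingers close. It gives the time, the measured TCP pose, the force and the opening at its end, in the units of the state.
- env.get_state(): the state, without advancing time (a new reading comes with each control period).
- env.camera(name): name is "scene" or "top" or "wrist"; returns the picture (420x560x3 uint8, blue, green, red); there is no depth.
- env.calibration(name): a dict with "camera_matrix" (3x3 intrinsics, pixels), "dist_coeffs" ([k1, k2, p1, p2, k3] as OpenCV has them; the pictures are not rectified), "xyz" and "orientation" of the camera in the world; the wrist camera has in their place "T_tool_cam" (4x4, takes a point from camera to tool coordinates, whose origin is the TCP and whose axes are the flange's). Camera axes: x right, y up, looking along -z (the intrinsics and any distortion apply to the point x, -y, -z); pixel columns grow to the right and rows downward; lengths in m; the calibration is good to about 2 mm. A picture is of the moment at which its call begins: read the wrist's pose just before it. calibration takes no time and is no camera call.
- env.close_job(): hands the job in, once; it reports no verdict.
The state is a dict: "clock": time; "qpos": joint angles; "qvel": joint speeds; "effort": joint torques, N m; "ee_pos": TCP position; "orientation": TCP orientation; "wrist_force": force on the tool from outside, world axes, zero at the start; "moment": the same for the moment, N m; "width": finger opening in m.
Only numpy, scipy, OpenCV 4.12 (cv2) and the standard library are available. Lean on these libraries where they do the work, as an engineer would, in place of code of your own. Each camera call takes 0.05 s, during which the arm holds its last target. There are 200 camera calls.

## Working session

There is one attempt and no reset: what is moved stays moved. The work goes in short steps, Python scripts to look and compute and a tool call to move; the robot and the scene stay as the last step left them, time stands still between calls to the robot, and variables do not carry over. Pictures are saved under pics/ and viewed, about 8 in all and at most 12, crops included, and the job is handed in when it is done.

Besides the shell and the picture viewer there is one more tool, called after "Call:" as name(argument=value, ...), one argument or row to a line, values as JSON. step_arm: Moves the arm, as the interface text tells. Its arguments: {"type":"object","properties":{"series":{"type":"array","items":{"type":"object","properties":{"tx":{"type":"number","minimum":-1,"maximum":1},"ty":{"type":"number","minimum":-1,"maximum":1},"tz":{"type":"number","minimum":-1,"maximum":1},"rx":{"type":"number","minimum":-1,"maximum":1},"ry":{"type":"number","minimum":-1,"maximum":1},"rz":{"type":"number","minimum":-1,"maximum":1}}}},"jaw":{"type":"number"},"grip_force":{"type":"number"}},"required":["series"]}

```bash
mkdir -p pics; cat > h.py <<'E'
import numpy as np,cv2
from plant import env
def cam(name):
    c=env.calibration(name)
    K=np.array(c["camera_matrix"]);d=np.array(c["dist_coeffs"],float)
    if "xyz" in c: return K,d,np.array(c["xyz"]),np.array(c["orientation"])
    s=env.get_state();T=np.array(c["T_tool_cam"]);R=np.array(s["orientation"])
    return K,d,np.array(s["ee_pos"])+R@T[:3,3],R@T[:3,:3]
def ray(C,uv):
    K,d,p,R=C
    q=cv2.undistortPoints(np.array([[uv]],float),K,d)[0,0]
    return p,R@np.array([q[0],-q[1],-1])
def onz(C,uv,z):
    p,v=ray(C,uv);return p+v*(z-p[2])/v[2]
def proj(C,P):
    K,d,p,R=C
    q=R.T@(np.array(P,float)-p);q=q*[1,-1,-1]
    return cv2.projectPoints(q.reshape(1,3),np.zeros(3),np.zeros(3),K,d)[0][0,0]
E
python3 - <<'E'
from h import *
for n in("scene","top"):
    C=cam(n);cv2.imwrite(f"pics/{n}0.png",env.camera(n));print(n,C[2],C[3].round(3).tolist(),C[0][0,0])
s=env.get_state();print(s["clock"],s["ee_pos"],np.array(s["orientation"]).round(3).tolist(),s["width"])
E
```

```text
scene [1.10224754 0.41732028 1.09570983] [[-0.63, -0.642, 0.437], [0.776, -0.513, 0.366], [-0.011, 0.57, 0.821]] 530.6595502570443
top [ 0.46143838 -0.05178783  1.28406188] [[-0.0, 0.994, -0.105], [-1.0, -0.002, -0.016], [-0.016, 0.105, 0.994]] 460.9924373055098
0.1 [0.24063213 0.63008481 0.23034093] [[-0.934, 0.357, -0.001], [0.357, 0.934, -0.002], [-0.0, -0.002, -1.0]] 0.08541112395568139
```

View pics/scene0.png

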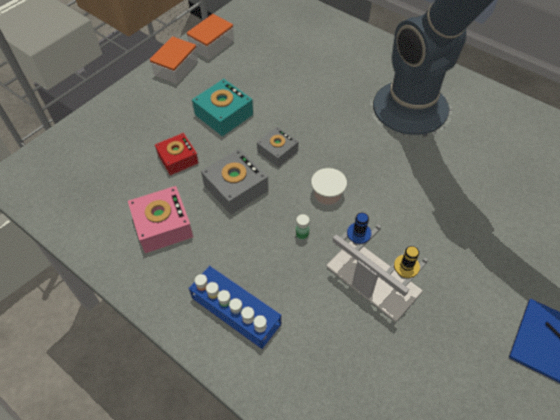

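View pics/top0.png

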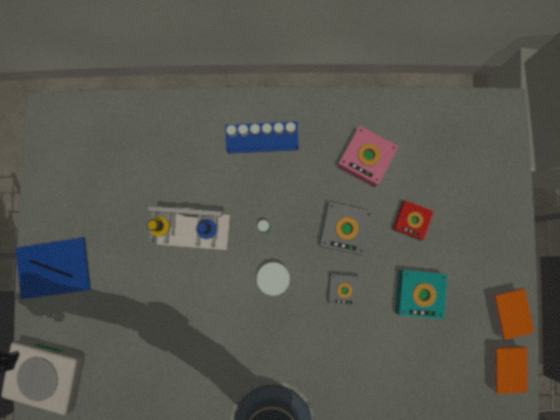

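Scene and top views: the blue probe is at top-view px (207,229), the yellow one at (158,226) and the large grey port's ring at (347,228). A small grey decoy is at (344,289). The hanger's crossbar is on the +x side (up in the image).

```bash
cat > m.py <<'E'
from h import *
def blob(im,lo,hi,box):
    x0,y0,x1,y1=box
    m=cv2.inRange(cv2.cvtColor(im,cv2.COLOR_BGR2HSV),lo,hi);k=np.zeros_like(m);k[y0:y1,x0:x1]=m[y0:y1,x0:x1]
    cs,_=cv2.findContours(k,cv2.RETR_EXTERNAL,cv2.CHAIN_APPROX_NONE)
    c=max(cs,key=cv2.contourArea);(u,v),_=cv2.minEnclosingCircle(c)
    return (u,v),cv2.boundingRect(c),cv2.contourArea(c)
E
python3 - <<'E'
from m import *
T=cam("top");S=cam("scene");t=cv2.imread("pics/top0.png");s=cv2.imread("pics/scene0.png")
B=((100,100,40),(130,255,255));G=((8,90,60),(30,255,255))
for C,im,nm,bb,gb in((T,t,"top",(190,210,225,248),(328,208,366,248)),(S,s,"scene",(342,205,378,246),(215,155,255,190))):
    c,r,a=blob(im,*B,bb);print(nm,"blue",c,r,a,"z.134",onz(C,c,.134).round(4),"z.142",onz(C,c,.142).round(4))
    c,r,a=blob(im,*G,gb);print(nm,"ring",c,r,a,onz(C,c,.066).round(4))
E
python3 -c "
import cv2
a=cv2.imread('pics/top0.png')[190:270,140:240];b=cv2.imread('pics/top0.png')[190:270,310:410]
cv2.imwrite('pics/crop0.png',cv2.resize(cv2.hconcat([a,b]),(800,320),interpolation=cv2.INTER_CUBIC))"
```

```text
top blue (206.0786590576172, 228.56179809570312) (198, 219, 18, 19) 247.5 z.134 [0.5279 0.1615 0.134 ] z.142 [0.5274 0.16   0.142 ]
top ring (346.65435791015625, 227.9429473876953) (335, 217, 24, 23) 408.0 [ 0.533  -0.1989  0.066 ]
scene blue (359.0, 227.65516662597656) (347, 213, 24, 30) 452.5 z.134 [0.5159 0.1546 0.134 ] z.142 [0.5208 0.1568 0.142 ]
scene ring (233.5660400390625, 171.71697998046875) (222, 163, 24, 20) 359.0 [ 0.5314 -0.2002  0.066 ]
```

View pics/crop0.png

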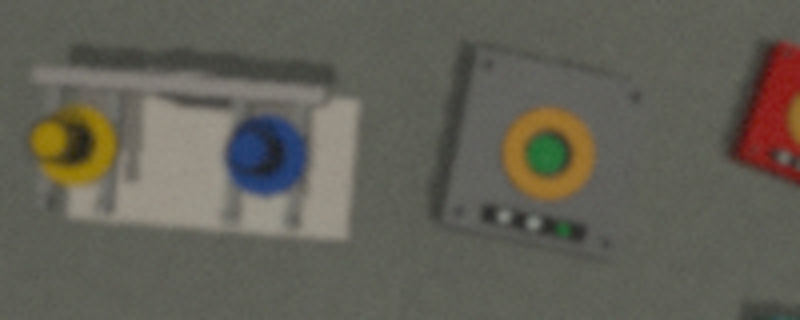

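The crop shows the probe's shoulder disc centred on its axis at about (0.527, 0.160), with the port mouth at about (0.532, -0.199). Next I move above the probe.

Call:
step_arm(
  series=[
    {"tx":-0.116,"ty":-0.09,"tz":-0.04},
    {"tx":-0.232,"ty":-0.18,"tz":-0.08},
    {"tx":-0.348,"ty":-0.27,"tz":-0.12},
    {"tx":-0.464,"ty":-0.36,"tz":-0.15},
    {"tx":-0.58,"ty":-0.45,"tz":-0.18},
  ],
  jaw=1,
  grip_force=80,
)

```text
schema error: expected keys tx, ty, tz, rx, ry, rz
```

Call:
step_arm(
  series=[
    {"tx":-0.116,"ty":-0.09,"tz":-0.04},
    {"tx":-0.232,"ty":-0.18,"tz":-0.08},
    {"tx":-0.348,"ty":-0.27,"tz":-0.12},
    {"tx":-0.464,"ty":-0.36,"tz":-0.15},
    {"tx":-0.58,"ty":-0.45,"tz":-0.18},
  ],
)

```text
schema error: expected keys tx, ty, tz, rx, ry, rz
```

Call:
step_arm(
  series=[
    {"tx":-0.116,"ty":-0.09,"tz":-0.04,"rx":0,"ry":0,"rz":0},
    {"tx":-0.232,"ty":-0.18,"tz":-0.08,"rx":0,"ry":0,"rz":0},
    {"tx":-0.348,"ty":-0.27,"tz":-0.12,"rx":0,"ry":0,"rz":0},
    {"tx":-0.464,"ty":-0.36,"tz":-0.15,"rx":0,"ry":0,"rz":0},
    {"tx":-0.58,"ty":-0.45,"tz":-0.18,"rx":0,"ry":0,"rz":0},
  ],
  jaw=1,
  grip_force=80,
)

```text
clock: 0.52
ee_pos: [0.3365, 0.4716, 0.2756]
orientation: [[-0.934, 0.356, -0.001], [0.356, 0.934, -0.002], [-0.0, -0.002, -1.0]]
wrist_force: [0.0, 0.5, -0.3]
width: 0.0855
```

Call:
step_arm(
  series=[
    {"tx":-0.116,"ty":-0.09,"tz":-0.04,"rx":0,"ry":0,"rz":0},
    {"tx":-0.232,"ty":-0.18,"tz":-0.08,"rx":0,"ry":0,"rz":0},
    {"tx":-0.348,"ty":-0.27,"tz":-0.12,"rx":0,"ry":0,"rz":0},
    {"tx":-0.464,"ty":-0.36,"tz":-0.15,"rx":0,"ry":0,"rz":0},
    {"tx":-0.58,"ty":-0.45,"tz":-0.18,"rx":0,"ry":0,"rz":0},
  ],
)

```text
clock: 0.93
ee_pos: [0.4324, 0.313, 0.3211]
orientation: [[-0.934, 0.357, -0.001], [0.357, 0.934, -0.002], [0.0, -0.002, -1.0]]
wrist_force: [0.8, 0.4, 0.5]
width: 0.0853
```

Call:
step_arm(
  series=[
    {"tx":-0.143,"ty":-0.109,"tz":0,"rx":0,"ry":0,"rz":0},
    {"tx":-0.286,"ty":-0.218,"tz":0,"rx":0,"ry":0,"rz":0},
    {"tx":-0.43,"ty":-0.327,"tz":0,"rx":0,"ry":0,"rz":0},
    {"tx":-0.572,"ty":-0.437,"tz":0,"rx":0,"ry":0,"rz":0},
    {"tx":-0.572,"ty":-0.437,"tz":0,"rx":0,"ry":0,"rz":0},
  ],
)

```text
clock: 1.35
ee_pos: [0.5296, 0.1527, 0.3214]
orientation: [[-0.931, 0.365, 0.0], [0.365, 0.931, -0.006], [-0.002, -0.005, -1.0]]
wrist_force: [0.2, -0.0, -0.1]
width: 0.0854
```

```bash
python3 - <<'E'
from m import *
C=cam("wrist");im=env.camera("wrist");cv2.imwrite("pics/w1.png",im)
print(env.get_state()["ee_pos"],env.get_state()["qpos"],C[2])
for z in(.142,.193):
    print(z,proj(C,(.527,.160,z)))
E
```

```text
[0.53013452 0.15190281 0.3212193 ] [-0.55385267  0.19586145  0.23236395  1.71837204 -0.04145137  1.23433852
  0.88293145] [0.45034492 0.18442181 0.4650162 ]
0.142 [292.60534412 179.05269124]
0.193 [293.4954563  193.71165963]
```

View pics/w1.png

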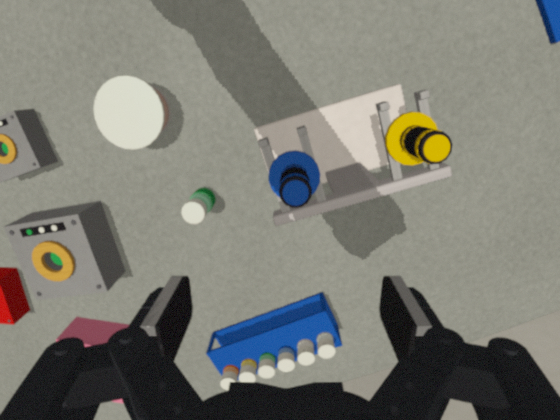

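The wrist view shows the handle top at about px (296,190), the shoulder disc at (294,179) and the grey port's ring at (53,262). All are close to where I predicted them.

```bash
python3 - <<'E'
from m import *
C=cam("wrist");im=cv2.imread("pics/w1.png")
c,r,a=blob(im,(100,100,40),(130,255,255),(262,145,325,212));print(r,a)
for uv,z in(((295.5,188),.193),((294.5,177),.142),((53,262),.068)):print(onz(C,uv,z).round(4))
cv2.imwrite("pics/w1c.png",cv2.resize(im[140:220,250:350],None,fx=5,fy=5,interpolation=cv2.INTER_CUBIC))
E
```

```text
(269, 151, 51, 56) 1856.5
[0.5234 0.1626 0.193 ]
[0.5262 0.1617 0.142 ]
[ 0.5318 -0.1987  0.068 ]
```

View pics/w1c.png

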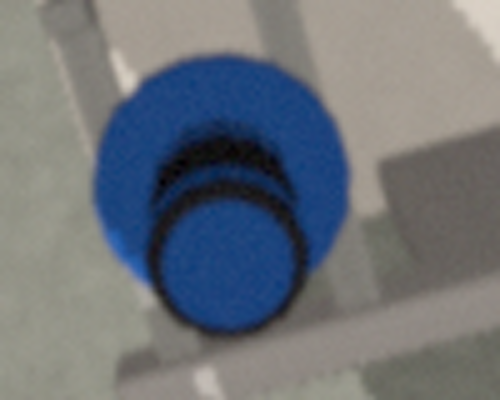

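Call:
step_arm(
  series=[
    {"tx":0.028,"ty":0.028,"tz":0.1,"rx":0,"ry":0,"rz":0},
    {"tx":0.028,"ty":0.028,"tz":0.22,"rx":0,"ry":0,"rz":0},
    {"tx":0.028,"ty":0.028,"tz":0.34,"rx":0,"ry":0,"rz":0},
    {"tx":0.028,"ty":0.028,"tz":0.44,"rx":0,"ry":0,"rz":0},
    {"tx":0.028,"ty":0.028,"tz":0.44,"rx":0,"ry":0,"rz":0},
  ],
)

```text
clock: 1.82
ee_pos: [0.5223, 0.1596, 0.2058]
orientation: [[-0.93, 0.366, -0.01], [0.366, 0.93, -0.01], [0.006, -0.013, -1.0]]
wrist_force: [-0.8, 0.6, -0.4]
width: 0.0852
```

```bash
python3 - <<'E'
from m import *
s=env.get_state();R=np.array(s["orientation"]);p=np.array(s["ee_pos"])
print(p,R.round(4).tolist());print("units",(R.T@(np.array([.526,.161,.150])-p)/.25).round(3))
z=R.T@np.array([0,0,-1]);print("tilt corr",(np.cross([0,0,1],z)/.5).round(3))
E
```

```text
[0.52226361 0.1595912  0.20584233] [[-0.9304, 0.3664, -0.0101], [0.3665, 0.9304, -0.01], [0.0057, -0.013, -0.9999]]
units [-0.013  0.014  0.223]
tilt corr [-0.026 -0.011  0.   ]
```

Call:
step_arm(
  series=[
    {"tx":-0.013,"ty":0.014,"tz":0.08,"rx":-0.026,"ry":-0.011,"rz":0},
    {"tx":-0.013,"ty":0.014,"tz":0.15,"rx":-0.026,"ry":-0.011,"rz":0},
    {"tx":-0.013,"ty":0.014,"tz":0.21,"rx":-0.026,"ry":-0.011,"rz":0},
    {"tx":-0.013,"ty":0.014,"tz":0.223,"rx":-0.026,"ry":-0.011,"rz":0},
    {"tx":-0.013,"ty":0.014,"tz":0.223,"rx":-0.026,"ry":-0.011,"rz":0},
  ],
)

```text
clock: 2.23
ee_pos: [0.5259, 0.1614, 0.1501]
orientation: [[-0.931, 0.366, -0.001], [0.366, 0.931, -0.0], [0.001, -0.001, -1.0]]
wrist_force: [0.1, 0.9, 1.0]
width: 0.0852
```

```bash
cat > st.py <<'E'
import sys
from m import *
s=env.get_state();R=np.array(s["orientation"]);p=np.array(s["ee_pos"])
print(p.round(4),R.round(3).tolist(),s["width"],s["wrist_force"])
z=R.T@np.array([0,0,-1]);print("tilt corr",(np.cross([0,0,1],z)/.5).round(3))
if len(sys.argv)>1:print("units",(R.T@(np.array([float(a) for a in sys.argv[1:4]])-p)/.25).round(3))
E
python3 st.py .526 .161 .150
```

```text
[0.5259 0.1614 0.1501] [[-0.931, 0.366, -0.001], [0.366, 0.931, -0.0], [0.001, -0.001, -1.0]] 0.08515360958305089 [0.13943352 0.86192786 0.99375513]
tilt corr [-0.001 -0.002  0.   ]
units [-0.001 -0.001  0.001]
```

Call:
step_arm(
  series=[
    {"tx":0,"ty":0,"tz":0,"rx":0,"ry":0,"rz":0},
    {"tx":0,"ty":0,"tz":0,"rx":0,"ry":0,"rz":0},
    {"tx":0,"ty":0,"tz":0,"rx":0,"ry":0,"rz":0},
    {"tx":0,"ty":0,"tz":0,"rx":0,"ry":0,"rz":0},
    {"tx":0,"ty":0,"tz":0,"rx":0,"ry":0,"rz":0},
  ],
  jaw=-1,
  grip_force=80,
)

```text
clock: 2.65
ee_pos: [0.5263, 0.1616, 0.151]
orientation: [[-0.931, 0.366, 0.0], [0.366, 0.931, 0.0], [-0.0, 0.0, -1.0]]
wrist_force: [-3.7, -2.3, 7.0]
width: 0.0266
```

Call:
step_arm(
  series=[
    {"tx":0,"ty":0,"tz":0,"rx":0,"ry":0,"rz":0},
    {"tx":0,"ty":0,"tz":0,"rx":0,"ry":0,"rz":0},
    {"tx":0,"ty":0,"tz":0,"rx":0,"ry":0,"rz":0},
    {"tx":0,"ty":0,"tz":0,"rx":0,"ry":0,"rz":0},
    {"tx":0,"ty":0,"tz":0,"rx":0,"ry":0,"rz":0},
  ],
)

```text
clock: 3.07
ee_pos: [0.5262, 0.1615, 0.1511]
orientation: [[-0.931, 0.366, -0.0], [0.366, 0.931, 0.0], [0.0, 0.0, -1.0]]
wrist_force: [0.0, -0.3, 1.5]
width: 0.0264
```

```bash
python3 st.py
```

```text
[0.5262 0.1615 0.1511] [[-0.931, 0.366, -0.0], [0.366, 0.931, 0.0], [0.0, 0.0, -1.0]] 0.026354661594295805 [ 0.04544123 -0.33258298  1.4721    ]
tilt corr [ 0.001 -0.     0.   ]
```

Call:
step_arm(
  series=[
    {"tx":0,"ty":0,"tz":-0.03,"rx":0,"ry":0,"rz":0},
    {"tx":0,"ty":0,"tz":-0.1,"rx":0,"ry":0,"rz":0},
    {"tx":0,"ty":0,"tz":-0.19,"rx":0,"ry":0,"rz":0},
    {"tx":0,"ty":0,"tz":-0.28,"rx":0,"ry":0,"rz":0},
    {"tx":0,"ty":0,"tz":-0.36,"rx":0,"ry":0,"rz":0},
  ],
)

```text
clock: 3.48
ee_pos: [0.5262, 0.1614, 0.2425]
orientation: [[-0.931, 0.366, 0.0], [0.366, 0.931, 0.0], [-0.0, 0.0, -1.0]]
wrist_force: [-0.2, -0.3, -2.5]
width: 0.0261
```

```bash
python3 st.py .532 -.199 .24; python3 -c "
from h import *
cv2.imwrite('pics/s2.png',cv2.resize(env.camera('scene')[100:320,180:460],None,fx=2.5,fy=2.5))"
```

```text
[0.5262 0.1614 0.2425] [[-0.931, 0.366, 0.0], [0.366, 0.931, 0.0], [-0.0, 0.0, -1.0]] 0.026081125888060386 [-0.17894755 -0.26516306 -2.45915329]
tilt corr [ 0.001  0.    -0.   ]
units [-0.549 -1.333  0.009]
```

View pics/s2.png

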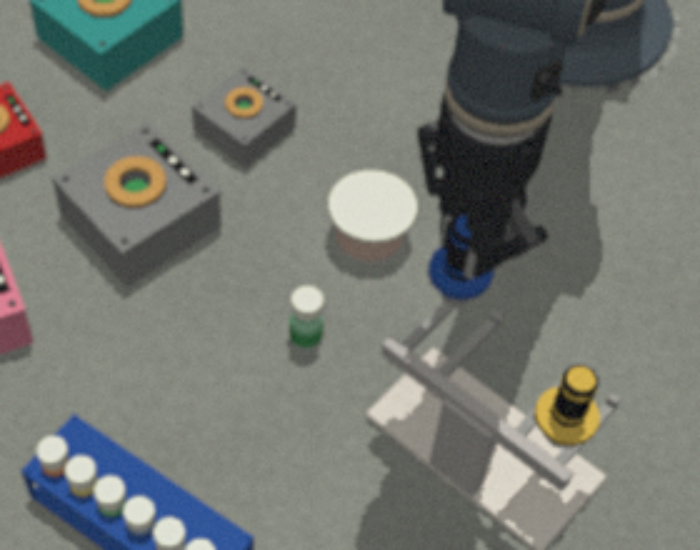

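Blue probe is lifted clear and held upright in the gripper; the yellow one still hangs. Now I traverse to the port.

Call:
step_arm(
  series=[
    {"tx":-0.03,"ty":-0.07,"tz":0,"rx":0,"ry":0,"rz":0},
    {"tx":-0.08,"ty":-0.19,"tz":0,"rx":0,"ry":0,"rz":0},
    {"tx":-0.13,"ty":-0.32,"tz":0,"rx":0,"ry":0,"rz":0},
    {"tx":-0.18,"ty":-0.44,"tz":0,"rx":0,"ry":0,"rz":0},
    {"tx":-0.23,"ty":-0.56,"tz":0,"rx":0,"ry":0,"rz":0},
  ],
)

```text
clock: 3.95
ee_pos: [0.5302, 0.0092, 0.2459]
orientation: [[-0.931, 0.366, 0.007], [0.366, 0.931, 0.003], [-0.005, 0.006, -1.0]]
wrist_force: [0.4, -0.1, -1.7]
width: 0.0264
```

Call:
step_arm(
  series=[
    {"tx":-0.05,"ty":-0.12,"tz":0,"rx":0,"ry":0,"rz":0},
    {"tx":-0.1,"ty":-0.24,"tz":0,"rx":0,"ry":0,"rz":0},
    {"tx":-0.15,"ty":-0.36,"tz":0,"rx":0,"ry":0,"rz":0},
    {"tx":-0.2,"ty":-0.48,"tz":0,"rx":0,"ry":0,"rz":0},
    {"tx":-0.24,"ty":-0.59,"tz":0,"rx":0,"ry":0,"rz":0},
  ],
)

```text
clock: 4.37
ee_pos: [0.5315, -0.1522, 0.2451]
orientation: [[-0.93, 0.367, 0.007], [0.367, 0.93, 0.003], [-0.005, 0.005, -1.0]]
wrist_force: [0.4, 0.6, -2.3]
width: 0.0266
```

```bash
python3 st.py .532 -.199 .20
```

```text
[ 0.5315 -0.1522  0.2451] [[-0.93, 0.367, 0.007], [0.367, 0.93, 0.003], [-0.005, 0.005, -1.0]] 0.02656793074635808 [ 0.36672567  0.55109082 -2.33189814]
tilt corr [ 0.01  0.01 -0.  ]
units [-0.07  -0.174  0.18 ]
```

Call:
step_arm(
  series=[
    {"tx":-0.03,"ty":-0.08,"tz":0.05,"rx":0.01,"ry":0.01,"rz":0},
    {"tx":-0.06,"ty":-0.15,"tz":0.11,"rx":0.01,"ry":0.01,"rz":0},
    {"tx":-0.07,"ty":-0.174,"tz":0.16,"rx":0.01,"ry":0.01,"rz":0},
    {"tx":-0.07,"ty":-0.174,"tz":0.18,"rx":0.01,"ry":0.01,"rz":0},
    {"tx":-0.07,"ty":-0.174,"tz":0.18,"rx":0.01,"ry":0.01,"rz":0},
  ],
)

```text
clock: 4.78
ee_pos: [0.5311, -0.1974, 0.1981]
orientation: [[-0.93, 0.367, -0.004], [0.367, 0.93, 0.002], [0.004, 0.001, -1.0]]
wrist_force: [-0.0, 0.4, -1.2]
width: 0.0265
```

```bash
python3 st.py .532 -.199 .15; python3 - <<'E'
from m import *
a=env.camera("wrist");C=cam("wrist");b=env.camera("scene")
cv2.imwrite("pics/w3.png",a);cv2.imwrite("pics/s3.png",b)
print(proj(C,(.532,-.199,.068)),proj(cam("scene"),(.532,-.199,.068)),proj(cam("scene"),(.532,-.199,.145)))
b=b[110:215,165:305]
cv2.imwrite("pics/j3.png",cv2.hconcat([cv2.resize(a,(400,300)),cv2.resize(b,(400,300),interpolation=cv2.INTER_CUBIC)]))
E
```

```text
[ 0.5311 -0.1974  0.1981] [[-0.93, 0.367, -0.004], [0.367, 0.93, 0.002], [0.004, 0.001, -1.0]] 0.02649536227594879 [-0.00475854  0.423421   -1.20565592]
tilt corr [ 0.001 -0.009  0.   ]
units [-0.006 -0.005  0.192]
[283.3891752  200.07309135] [233.72628214 171.58841783] [231.17197405 151.05878944]
```

View pics/j3.png

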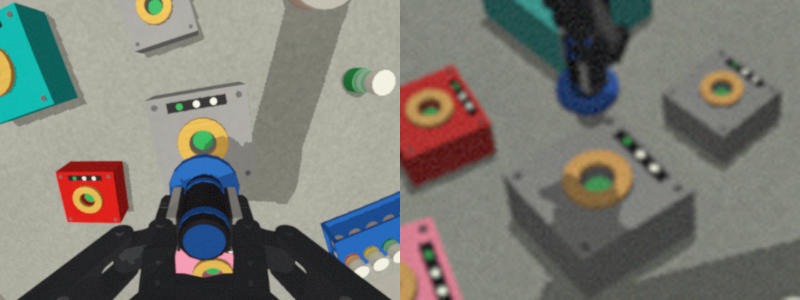

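Left panel (wrist): ring centre at about (203,143), i.e. full px (284,201), against a prediction of (283,200). Right panel: the probe hangs straight above the well. I'll check the shoulder and ring numerically.

```bash
python3 - <<'E'
from m import *
a=cv2.imread("pics/w3.png");C=cam("wrist");h=cv2.cvtColor(a,cv2.COLOR_BGR2HSV)
def fitc(m,z,lo):   # circle fit in world of the upper outer edge
    P=[]
    for u in range(m.shape[1]):
        v=np.flatnonzero(m[:,u])
        if len(v) and lo[0]<=u<=lo[1]: P.append(onz(C,(u,v[0]-.5),z)[:2])
    P=np.array(P);A=np.c_[2*P,np.ones(len(P))];x=np.linalg.lstsq(A,(P**2).sum(1),rcond=None)[0]
    return x[:2].round(4),np.sqrt(x[2]+x[0]**2+x[1]**2).round(4)
r=cv2.inRange(h,(15,80,90),(32,255,255));r[:150]=0;r[260:]=0;r[:,:240]=0;r[:,330:]=0
b=cv2.inRange(h,(100,120,60),(125,255,255));b[:200]=0;b[290:]=0;b[:,:225]=0;b[:,345:]=0
print("ring",fitc(r,.068,(253,316)))
z=env.get_state()["ee_pos"][2]-.0211+.008
print("shoulder",fitc(b,z,(242,328)),"tcp",env.get_state()["ee_pos"])
E
```

```text
ring (array([ 0.5328, -0.1986]), np.float64(0.0307))
shoulder (array([ 0.5297, -0.1958]), np.float64(0.0243)) tcp [ 0.53259881 -0.19694392  0.19989957]
```

```bash
python3 st.py .5335 -.199 .115
```

```text
[ 0.5326 -0.1969  0.1999] [[-0.931, 0.365, -0.0], [0.365, 0.931, 0.001], [0.001, 0.001, -1.0]] 0.026186535730566982 [ 0.38648077  0.05881703 -1.26913317]
tilt corr [ 0.002 -0.001  0.   ]
units [-0.007 -0.007  0.34 ]
```

Call:
step_arm(
  series=[
    {"tx":-0.007,"ty":-0.007,"tz":0.08,"rx":0.002,"ry":0,"rz":0},
    {"tx":-0.007,"ty":-0.007,"tz":0.17,"rx":0.002,"ry":0,"rz":0},
    {"tx":-0.007,"ty":-0.007,"tz":0.26,"rx":0.002,"ry":0,"rz":0},
    {"tx":-0.007,"ty":-0.007,"tz":0.32,"rx":0.002,"ry":0,"rz":0},
    {"tx":-0.007,"ty":-0.007,"tz":0.34,"rx":0.002,"ry":0,"rz":0},
  ],
)

```text
clock: 5.3
ee_pos: [0.5331, -0.1968, 0.1134]
orientation: [[-0.932, 0.362, -0.003], [0.362, 0.932, 0.002], [0.004, 0.001, -1.0]]
wrist_force: [-1.1, 0.1, -1.3]
width: 0.0264
```

Call:
step_arm(
  series=[
    {"tx":0,"ty":0,"tz":0,"rx":0,"ry":0,"rz":0},
    {"tx":0,"ty":0,"tz":0,"rx":0,"ry":0,"rz":0},
  ],
)

```text
clock: 5.47
ee_pos: [0.5338, -0.1959, 0.1141]
orientation: [[-0.933, 0.36, -0.002], [0.36, 0.933, 0.002], [0.003, 0.001, -1.0]]
wrist_force: [0.0, 0.5, -1.5]
width: 0.0262
```

```bash
python3 st.py .5335 -.199 .0955;python3 -c "
from h import *
b=env.camera('scene')[110:215,165:305];a=env.camera('wrist')
cv2.imwrite('pics/j4.png',cv2.hconcat([cv2.resize(a,(400,300)),cv2.resize(b,(400,300),interpolation=cv2.INTER_CUBIC)]))"
```

```text
[ 0.5338 -0.1959  0.1141] [[-0.933, 0.36, -0.002], [0.36, 0.933, 0.002], [0.003, 0.001, -1.0]] 0.02616089919899176 [ 0.0095443   0.510265   -1.49488738]
tilt corr [ 0.002 -0.006  0.   ]
units [-0.004 -0.012  0.074]
```

View pics/j4.png

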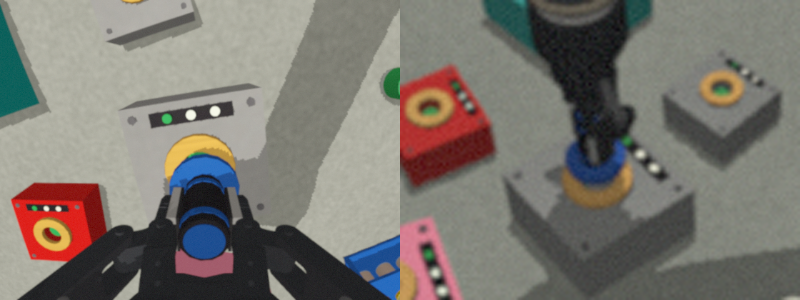

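Both panels show the nose entering the ring with no side force. The shoulder (204) sits about 3 mm to +y of the ring centre (201), so I correct that while pressing down.

Call:
step_arm(
  series=[
    {"tx":-0.004,"ty":-0.014,"tz":0.0,"rx":0.002,"ry":-0.006,"rz":0},
    {"tx":-0.004,"ty":-0.014,"tz":0.02,"rx":0.002,"ry":-0.006,"rz":0},
    {"tx":-0.004,"ty":-0.014,"tz":0.04,"rx":0.002,"ry":-0.006,"rz":0},
    {"tx":-0.004,"ty":-0.014,"tz":0.06,"rx":0.002,"ry":-0.006,"rz":0},
    {"tx":-0.004,"ty":-0.014,"tz":0.07,"rx":0.002,"ry":-0.006,"rz":0},
  ],
)

```text
clock: 5.98
ee_pos: [0.5347, -0.2008, 0.0974]
orientation: [[-0.932, 0.362, 0.004], [0.362, 0.932, -0.001], [-0.004, 0.0, -1.0]]
wrist_force: [0.0, -0.1, 5.2]
width: 0.0261
```

```bash
python3 st.py .5335 -.199 .089
```

```text
[ 0.5347 -0.2008  0.0974] [[-0.932, 0.362, 0.004], [0.362, 0.932, -0.001], [-0.004, 0.0, -1.0]] 0.026137313313868083 [ 0.04227345 -0.11085227  5.1958005 ]
tilt corr [ 0.     0.008 -0.   ]
units [0.007 0.005 0.034]
```

Call:
step_arm(
  series=[
    {"tx":0.005,"ty":0.005,"tz":0.01,"rx":0,"ry":0.008,"rz":0},
    {"tx":0.005,"ty":0.005,"tz":0.02,"rx":0,"ry":0.008,"rz":0},
    {"tx":0.005,"ty":0.005,"tz":0.028,"rx":0,"ry":0.008,"rz":0},
    {"tx":0.005,"ty":0.005,"tz":0.034,"rx":0,"ry":0.008,"rz":0},
    {"tx":0.005,"ty":0.005,"tz":0.034,"rx":0,"ry":0.008,"rz":0},
  ],
)

```text
clock: 6.4
ee_pos: [0.5348, -0.2007, 0.0897]
orientation: [[-0.932, 0.362, 0.002], [0.362, 0.932, -0.002], [-0.003, -0.001, -1.0]]
wrist_force: [-0.9, -1.5, 8.0]
width: 0.0265
```

```bash
python3 st.py .5335 -.199 .087
```

```text
[ 0.5348 -0.2007  0.0897] [[-0.932, 0.362, 0.002], [0.362, 0.932, -0.002], [-0.003, -0.001, -1.0]] 0.026529022627768812 [-0.94615019 -1.52397608  7.96959261]
tilt corr [-0.002  0.005  0.   ]
units [0.007 0.004 0.011]
```

Call:
step_arm(
  series=[
    {"tx":0.003,"ty":0.002,"tz":0.006,"rx":0,"ry":0.004,"rz":0},
    {"tx":0.003,"ty":0.002,"tz":0.01,"rx":0,"ry":0.004,"rz":0},
    {"tx":0.003,"ty":0.002,"tz":0.012,"rx":0,"ry":0.004,"rz":0},
  ],
)

```text
clock: 6.65
ee_pos: [0.535, -0.2008, 0.089]
orientation: [[-0.932, 0.363, 0.002], [0.363, 0.932, -0.001], [-0.002, -0.0, -1.0]]
wrist_force: [-4.3, 0.7, 20.6]
width: 0.0263
```

```bash
python3 st.py .5335 -.199 .087
```

```text
[ 0.535  -0.2008  0.089 ] [[-0.932, 0.363, 0.002], [0.363, 0.932, -0.001], [-0.002, -0.0, -1.0]] 0.02627470067169079 [-4.26997473  0.72400671 20.55998967]
tilt corr [-0.001  0.004  0.   ]
units [0.008 0.005 0.008]
```

Call:
step_arm(
  series=[
    {"tx":0.003,"ty":0.0,"tz":0.012,"rx":0,"ry":0,"rz":0},
    {"tx":0.003,"ty":0.0,"tz":0.015,"rx":0,"ry":0,"rz":0},
    {"tx":0.003,"ty":0.0,"tz":0.015,"rx":0,"ry":0,"rz":0},
    {"tx":0.003,"ty":0.0,"tz":0.015,"rx":0,"ry":0,"rz":0},
  ],
)

```text
clock: 6.98
ee_pos: [0.5351, -0.2008, 0.089]
orientation: [[-0.932, 0.363, 0.004], [0.363, 0.932, -0.0], [-0.003, 0.001, -1.0]]
wrist_force: [-8.1, 3.6, 27.5]
width: 0.0262
```

```bash
python3 st.py .5335 -.199 .087;python3 -c "
from h import *
b=env.camera('scene')[110:215,165:305];a=env.camera('wrist');s=env.get_state()
print(s['wrist_force'],s['moment'],s['ee_pos'])
cv2.imwrite('pics/j5.png',cv2.hconcat([cv2.resize(a,(400,300)),cv2.resize(b,(400,300),interpolation=cv2.INTER_CUBIC)]))"
```

```text
[ 0.5351 -0.2008  0.089 ] [[-0.932, 0.363, 0.004], [0.363, 0.932, -0.0], [-0.003, 0.001, -1.0]] 0.026220063444358184 [-8.12833682  3.63635653 27.47525438]
tilt corr [ 0.003  0.007 -0.   ]
units [0.009 0.005 0.008]
[-7.77704776  3.60726824 27.90730731] [0.4300275  1.78162597 0.03362362] [ 0.53510442 -0.20083588  0.08899604]
```

View pics/j5.png

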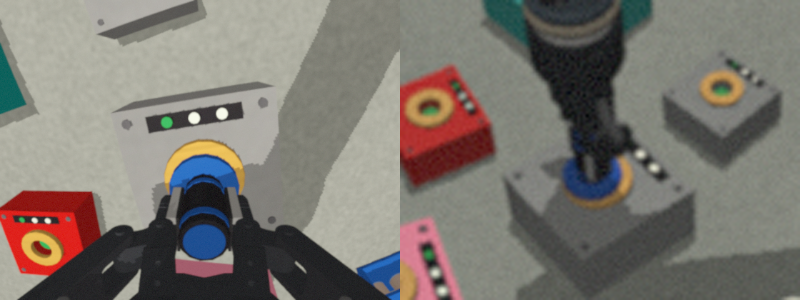

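The shoulder is on the ring: z stopped at 0.089 while the force kept rising. But it sits about 3 mm off centre towards +x/-y, with 8 N of side load. I'll ease up slightly, recentre and press again.

Call:
step_arm(
  series=[
    {"tx":0.004,"ty":0.003,"tz":-0.03,"rx":0,"ry":0.004,"rz":0},
    {"tx":0.012,"ty":0.008,"tz":-0.04,"rx":0.002,"ry":0.006,"rz":0},
    {"tx":0.012,"ty":0.008,"tz":-0.04,"rx":0.002,"ry":0.006,"rz":0},
    {"tx":0.012,"ty":0.008,"tz":-0.04,"rx":0.002,"ry":0.006,"rz":0},
  ],
)

```text
clock: 7.42
ee_pos: [0.5341, -0.1988, 0.0997]
orientation: [[-0.932, 0.363, 0.004], [0.363, 0.932, -0.002], [-0.004, -0.0, -1.0]]
wrist_force: [1.4, -1.7, 3.2]
width: 0.0266
```

```bash
python3 st.py .5332 -.199 .089
```

```text
[ 0.5341 -0.1988  0.0997] [[-0.932, 0.363, 0.004], [0.363, 0.932, -0.002], [-0.004, -0.0, -1.0]] 0.026562418815675826 [ 1.42170512 -1.72278898  3.21600933]
tilt corr [-0.     0.008  0.   ]
units [ 0.003 -0.002  0.043]
```

Call:
step_arm(
  series=[
    {"tx":0.005,"ty":0,"tz":0.012,"rx":0,"ry":0.008,"rz":0},
    {"tx":0.005,"ty":0,"tz":0.024,"rx":0,"ry":0.008,"rz":0},
    {"tx":0.005,"ty":0,"tz":0.034,"rx":0,"ry":0.008,"rz":0},
    {"tx":0.005,"ty":0,"tz":0.042,"rx":0,"ry":0.008,"rz":0},
    {"tx":0.005,"ty":0,"tz":0.048,"rx":0,"ry":0.008,"rz":0},
  ],
)

```text
clock: 7.83
ee_pos: [0.5344, -0.199, 0.089]
orientation: [[-0.932, 0.363, 0.002], [0.363, 0.932, -0.0], [-0.002, 0.0, -1.0]]
wrist_force: [-3.7, 0.7, 26.9]
width: 0.0264
```

```bash
python3 st.py .5332 -.199 .089
```

```text
[ 0.5344 -0.199   0.089 ] [[-0.932, 0.363, 0.002], [0.363, 0.932, -0.0], [-0.002, 0.0, -1.0]] 0.026401180241717045 [-3.7244566   0.72086938 26.86864564]
tilt corr [ 0.001  0.004 -0.   ]
units [ 0.005 -0.002 -0.   ]
```

```bash
python3 -c "
from h import *
for i in range(6): a=env.camera('wrist');b=env.camera('scene')
s=env.get_state();print(s['clock'],s['wrist_force'],s['ee_pos'],s['width'])
b=b[110:215,165:305]
cv2.imwrite('pics/j6.png',cv2.hconcat([cv2.resize(a,(400,300)),cv2.resize(b,(400,300),interpolation=cv2.INTER_CUBIC)]))"
```

```text
8.4333 [ 0.04584289 -0.79195529 13.77118138] [ 0.53444749 -0.19895353  0.08904172] 0.02626059858622136
```

View pics/j6.png

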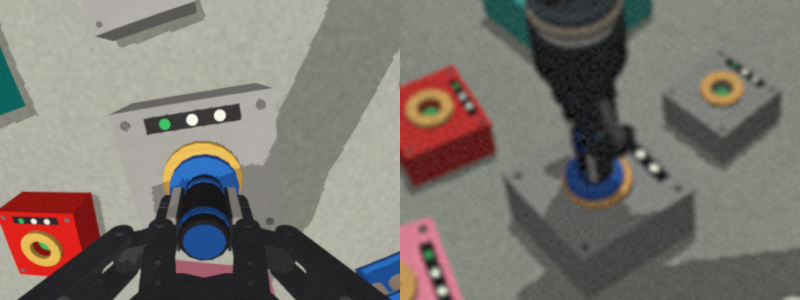

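The force has relaxed to 14 N, about 5 N of it on the ring. I'll add a firmer steady push.

Call:
step_arm(
  series=[
    {"tx":0.001,"ty":0,"tz":0.006,"rx":0,"ry":0.002,"rz":0},
    {"tx":0.002,"ty":0,"tz":0.012,"rx":0,"ry":0.002,"rz":0},
    {"tx":0.002,"ty":0,"tz":0.016,"rx":0,"ry":0.002,"rz":0},
    {"tx":0.002,"ty":0,"tz":0.016,"rx":0,"ry":0.002,"rz":0},
  ],
)

```text
clock: 8.77
ee_pos: [0.5347, -0.199, 0.0889]
orientation: [[-0.932, 0.363, 0.003], [0.363, 0.932, 0.001], [-0.002, 0.002, -1.0]]
wrist_force: [-8.3, 3.1, 34.5]
width: 0.0266
```

```bash
python3 -c "
from h import *
for i in range(20):
    a=env.camera('wrist')
    if i%5==4: s=env.get_state();print(s['clock'],s['wrist_force'],s['ee_pos'],np.array(s['orientation'])[:,2],s['width'])"
```

```text
9.0167 [-9.19501037  2.62748242 34.9532241 ] [ 0.53465837 -0.19903298  0.08894066] [ 0.00311075  0.00124334 -0.99999439] 0.02639021447549403
9.2667 [-8.57181818  3.09677283 34.12551158] [ 0.53468057 -0.19901854  0.08894162] [ 0.00315383  0.00126787 -0.99999422] 0.02624552917416226
9.5167 [-8.32044095  3.44360493 35.17703346] [ 0.53466982 -0.19902104  0.08893404] [ 0.00312108  0.00126449 -0.99999433] 0.026677748543157607
9.7667 [-9.05012634  2.53620223 35.70001077] [ 0.53467148 -0.19902444  0.08893234] [ 0.00310393  0.00123934 -0.99999441] 0.026089344389017607
```

```bash
python3 -c "
from h import *
print(env.close_job())"
```

```text
the job is handed in; nothing more can be done
None
```

I lifted the blue-banded probe off its hanger and pushed it into the large grey port, down to the brass ring. I handed the job in at about 9.8 s, still gripping it and holding it down.

- **Seating:** the push stopped hard at TCP z = 0.0889 m. The grasp height predicted 0.0891 m for the shoulder on the ring.
- **Push:** the wrist force held steady at about 35 N for the last second. The spring takes about 10 N of that, so roughly 25 N rests on the ring.
- **Alignment:** the tool was tilted about 0.2°. The TCP was about 2 mm off the measured ring centre.
- **Disagreed or adjusted:** my first seating was about 3 mm off centre, so I eased up, recentred and pressed again. That push then relaxed to 14 N, so I pressed harder. A side load of about 9 N remained at the end.
- **Not checked:** I didn't photograph the whole scene again at the end. A picture after the lift showed the yellow probe, rack, tub and vial in place, and nothing later went near them.

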